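# Slide the crate of neck blanks up to the bench stop

## Task

Push the tall crate of cello neck blanks along the bench until one of its broad sides lies flat against the upright stop board, with no part of the crate hanging past the board's ends, so that the bench is clear for the cello. Push it low, near its foot, so that it slides and neither tips nor leaves the bench; do not touch the blanks that stick out of its top, and do not lift it. Leave the jar, the mallet and the little plane where they are, and finish clear of everything.

Things in the scene. Friction and masses are not known exactly. Their poses are not given: they have to be found in the camera images.
- crate: Tall closed plywood crate, 120 mm along its x, 90 along y, 200 tall, blanks standing out of its top up to 45 mm more. Broad sides (120 mm) face its +y and -y. Loose, 0.75 to 1 kg, on four grippy feet 8 mm high, outer edges 33 mm from the middle along y: pushed above 45 mm it may tip, below 30 mm it slides. Origin: centre of its underside, at z = 0 on the bench; z up.
- blanks: The five short wooden neck blanks that stand out of the crate's top by 18 to 45 mm, packed tight in it (they move with it). Not to be touched. Origin: centre of the crate's top, 200 mm above the crate's origin.
- stop: Stop board fixed upright on the bench, 170 mm long (its x), 24 thick (its y), 70 high; origin: centre of its underside. The crate starts left or right of it, off its +y or -y face (use that face), centres 0.25 to 0.43 m apart, turned up to 0.42 rad. Flat against it, the crate's origin is 57 mm from the board's along the board's y. A careful push needs under 15 N.
- jar: Bystander: closed amber jar with black lid, 60 mm across and 75 mm tall, standing on the far side of the bench. Origin: centre of its underside.
- mallet: Bystander: carver's round wooden mallet standing on its head, 52 mm across and 125 mm tall, on the far side of the bench. Origin: centre of its underside.
- plane: Bystander: small steel block plane 100 x 36 mm, 48 mm tall, on the far side of the bench. Origin: centre of its underside, x along its length.
Mind the look-alikes: they are no part of the job. There is more than one size of the crate; the one meant has the size given above.

How it is judged:
At the end, for the whole second after the job is handed in: The crate stands upright and at rest with a broad side against the stop board: its centre 52 to 63 mm from the board's centre across the board (flush is 57 mm), turned less than 0.08 rad from it, and within 28 mm of the board's middle along the board (3 mm past an end at most) ((y of crate in the frame of stop between 0.052 and 0.063 m or y of crate in the frame of stop between -0.063 and -0.052 m) and x of crate in the frame of stop between -0.028 and 0.028 m and angle between the y axis of crate and the y axis of stop, either way round below 0.08 rad and angle between crate's own z axis and vertical below 0.03 rad and height (world z) of crate below 0.004 m and linear speed of crate below 0.01 m/s); the robot touches nothing.
It fails at once if the crate tips by more than 0.14 rad (angle between crate's own z axis and vertical above 0.14 rad).
It fails at once if the crate is lifted off the bench (height (world z) of crate above 0.012 m).
It fails at once if the fingers press on the blanks in the crate's top (contact force between the fingers and blanks above 1 N).
It fails at once if the jar, the mallet or the plane is moved by more than 15 mm (distance of any of jar, mallet, plane from where it was at the start of the episode above 0.015 m).
It also fails if it takes over 51 s, if anything falls off the work surface, if the arm or the gripper's body presses on something with over 40 N, if the wrist force passes 120 N, or if a joint passes its speed limit or range.

## Robot

A 6-joint arm with a two-finger parallel gripper is mounted at the origin on the work surface. World frame = base frame: x ahead of the robot, y to its left, z up, the work surface at z = 0. Lengths are in m, angles in rad, forces in N, time in s.
With the tool pointing down it reaches from about 0.375 to 0.925 m from the base axis. Payload 5.7 kg.
Tool frame: the origin (TCP) lies at the centre of the arm's flange, where the gripper is bolted on; the fingertips stand 173 mm ahead of it and the grasp point (between the pads) lies 155 mm ahead of it (r.tcp_to_tips is the z of the fingertips in the tool frame, in m); z points along the fingers, y is the line along which they close (so a half turn about z gives the same grasp; the last joint's range is limited). The gripper opens to 85 mm and grips with 20 to 120 N. Pads are 22 mm wide; open, the fingers measure 114 mm over their backs; the gripper's body (76 mm by 85 mm) begins 54 mm behind the grasp point. The pads swing forward as they close: fully open they stand 13 mm farther back than shut.
Start: joints at [1.217, 0.359, 1.51, -0, 1.272, -0.115], TCP at [0.142, 0.583, 0.405] pointing down, gripper open.
Joint ranges: [-2.97, 2.97], [-1.01, 2.36], [0.21, 2.38], [-0.96, 4.11], [0.2, 2.71], [-2.98, 2.98]. Speed limits (rad/s): [2.39, 2.39, 3.14, 3.14, 3.14, 3.14].

## Interface

Orientations are given as [roll, pitch, yaw] about the fixed x, y, z axes, in that order (R = Rz(yaw) Ry(pitch) Rx(roll)).
In Python, from workcell import state, camera, camera_params, r, finder gives the robot as it stands.
- The arm moves only by the tool play_rows, never from a script. Its argument "increments" is a list of rows, each a list of 7 numbers: the closure, from 0 (fully open) to 1 (shut), then the shift along the world's x, y, z in m, then the turn, a rotation vector about the world's x, y, z in rad. A call has 1 to 12 rows; each row is the pose to reach, as a shift and turn from the pose commanded when the call began; what a row does not reach only later rows make up. A row lasts 1/12 s, in which the tool goes at most 41.7 mm and 7.16 degrees, less where a joint would pass 70% of its speed; a pose out of reach is approached as far as the arm can. A call with a gripper value outside its range is refused whole. The fingers move at their own pace and stop on an object; "grip_force" is the grip in N (left out, the last holds). Time passes only in rows, so rows that repeat a pose let the fingers close. It gives the time, the measured TCP pose, the force, the opening and the grip force at its end, in the units of the state.
- state(): the state, without advancing time (a new reading comes with each control period).
- camera(name): name is "scene" or "top" or "wrist"; returns the picture (420x560x3 uint8, red, green, blue); there is no depth.
- camera_params(name): a dict with "fx", "fy", "cx", "cy" (pixels), "eye" and "orientation" of the camera in the world. Camera axes: x right, y up, looking along -z (the intrinsics and any distortion apply to the point x, -y, -z); pixel columns grow to the right and rows downward; lengths in m; the calibration is good to about 2 mm. A picture is of the moment at which its call begins: read the wrist's pose just before it. camera_params takes no time and is no camera call; for the wrist camera it gives the pose at the moment of the call.
- r.close_job(): hands the job in; it is judged then, once.
Trained networks look in the newest picture that a camera, given by its name, has taken for a name from the list of things; names that differ only in an ending like _2 or _b are one class to them, and where a whole thing is asked for, a point or a joint stands for the part that bears it (a point fixed in the world has none). Each returns a list of dicts, best first, with "score" (0 to 1); they miss things now and then, are a little off and sometimes report something else, mostly with a low value. They report only what shows in the picture. A call takes as long as a camera call. They do not tell look-alikes from the thing itself.
- finder.regions_of(camera, query): "mask" (420x560 bool, what is visible of it) and "extent" ([left, top, right, bottom] in pixels, round what is visible of it).
The state is a dict: "clock": time; "joint_positions": joint angles; "joint_vel": joint speeds; "joint_efforts": joint torques, N m; "position": TCP position; "ee_rot": TCP orientation; "ft_force": force on the tool from outside, world axes, zero at the start; "moment": the same for the moment, N m; "width": finger opening in m; "grip_force": force on a finger pad.
Only numpy, scipy, OpenCV 4.12 (cv2) and the standard library are available. Lean on these libraries where they do the work, as an engineer would, in place of code of your own. Each camera call takes 0.05 s, during which the arm holds its last target. There are 200 camera calls.

## Working session

There is one attempt and no reset: what is moved stays moved. The work goes in short steps, Python scripts to look and compute and a tool call to move; the robot and the scene stay as the last step left them, time stands still between calls to the robot, and variables do not carry over. Pictures are saved under pics/ and viewed, at most 10 in all, crops included, and the job is handed in when it is done.

Besides the shell and the picture viewer there is one more tool, called after "Call:" as name(argument=value, ...), one argument or row to a line, values as JSON. play_rows: Moves the arm, as the interface text tells. Its arguments: {"type":"object","properties":{"increments":{"type":"array"},"grip_force":{"type":"number"}},"required":["increments"]}

```bash
mkdir -p pics; ls; python3 - <<'E'
from workcell import state, camera, camera_params, r, finder
import cv2,numpy as np
ims=[]
for n in("scene","top"):
    im=camera(n);cv2.imwrite(f"pics/{n}0.png",im[:,:,::-1]);ims.append(im)
    print(n,camera_params(n))
    for q in("crate","blanks","stop","jar","mallet","plane"):
        print(q,[(round(d["score"],2),d["extent"]) for d in finder.regions_of(n,q)][:4])
print(state())
E
```

```text
pics
scene {'fx': 412.4514797108526, 'fy': 412.4514797108526, 'cx': 284.5821407141098, 'cy': 212.94032701986742, 'eye': array([ 0.96864642, -0.53834495,  0.59275314]), 'orientation': array([ 1.0024262 , -0.00646949,  0.64301293])}
crate [(0.9, [353.5, 171.7, 401.2, 244.2]), (0.76, [283.0, 130.6, 348.1, 240.0]), (0.71, [199.2, 73.6, 283.1, 217.2]), (0.67, [376.0, 257.2, 422.9, 297.1])]
blanks [(0.87, [363.5, 173.2, 395.8, 194.4]), (0.8, [205.5, 69.9, 271.6, 114.5]), (0.58, [290.4, 138.0, 340.9, 162.2])]
stop [(0.91, [196.4, 271.8, 271.1, 343.5])]
jar [(0.88, [347.8, 266.3, 383.4, 315.5])]
mallet [(0.8, [289.7, 325.7, 323.7, 395.4])]
plane [(0.94, [378.8, 256.5, 427.4, 295.3])]
top {'fx': 396.39858926351155, 'fy': 396.39858926351155, 'cx': 288.6593129927161, 'cy': 209.84947454382709, 'eye': array([0.46661595, 0.0123956 , 0.89919844]), 'orientation': array([ 0.10905037,  0.03826038, -1.57692933])}
crate [(0.84, [162.4, 138.8, 223.4, 195.6]), (0.83, [140.8, 288.8, 279.1, 420.0]), (0.8, [173.7, 197.5, 243.9, 268.6]), (0.44, [244.4, 99.0, 264.1, 145.6])]
blanks [(0.85, [166.4, 138.3, 203.3
[... 251 characters left out ...]
.2, 146.8])]
{'clock': 0.7, 'joint_positions': array([ 1.21687957e+00,  3.58755280e-01,  1.51036691e+00, -8.10705765e-06,
        1.27250320e+00, -1.15103237e-01]), 'joint_vel': array([ 0.00130138, -0.00203274,  0.00101068,  0.00184716, -0.00226917,
       -0.00038707]), 'joint_efforts': array([-1.11711004e-03, -5.27436304e+01, -2.78992349e+01, -8.89946114e-05,
        1.33328587e-03, -5.03860889e-06]), 'position': array([0.14193915, 0.58296439, 0.40470605]), 'ee_rot': array([-3.14155925e+00,  3.93833113e-06,  2.90278152e+00]), 'ft_force': array([-0.41951492,  0.19441821,  0.30512179]), 'moment': array([-0.01616881,  0.06181211,  0.00270708]), 'grip_force': 0.0, 'width': 0.08554189440346498}
```

View pics/scene0.png

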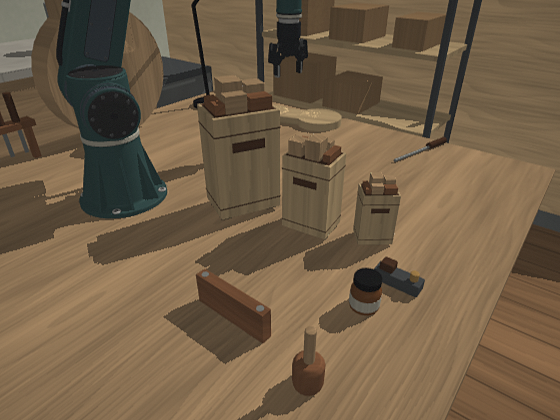

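View pics/top0.png

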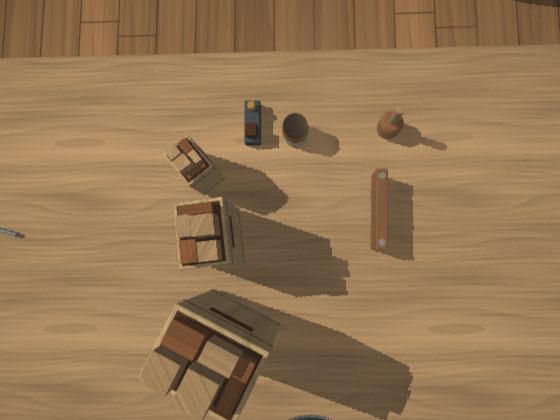

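Three crates appear: large (scene 240,150), middle (313,190) and small (377,212). I'll fit a box of free scale to each to tell their sizes, and fit the stop and bystanders too.

```bash
cat > h.py <<'E'
from workcell import state, camera, camera_params, r, finder
import cv2,numpy as np
from scipy.spatial.transform import Rotation as R
from scipy.optimize import minimize
def proj(cp,P):
    c=R.from_euler('xyz',cp['orientation']).inv().apply(np.atleast_2d(P)-cp['eye'])
    return np.c_[cp['cx']-cp['fx']*c[:,0]/c[:,2],cp['cy']+cp['fy']*c[:,1]/c[:,2]]
def back(cp,uv,z):
    d=R.from_euler('xyz',cp['orientation']).apply([(uv[0]-cp['cx'])/cp['fx'],-(uv[1]-cp['cy'])/cp['fy'],-1])
    return cp['eye']+d*(z-cp['eye'][2])/d[2]
def box(p,dim,s=1,z0=0):
    u=np.array([[a,b,c] for c in(0,1) for a,b in((-.5,-.5),(.5,-.5),(.5,.5),(-.5,.5))])*np.array(dim)*s
    u[:,2]+=z0
    return R.from_euler('z',p[2]).apply(u)+[p[0],p[1],0]
def hullmask(cp,P,f=4):
    h=cv2.convexHull(((proj(cp,P)+.5)*f).astype(np.int32)); m=np.zeros((420*f,560*f),np.uint8)
    cv2.fillConvexPoly(m,h,1); return cv2.resize(m.astype(np.float32),(560,420),interpolation=cv2.INTER_AREA)
def fit(obs,dim,p0,free=True,ignore=None,z0=0):
    # obs: list of (cp, mask, ignoremask)
    def cost(q):
        B=box(q[:3],dim,q[3] if free else 1,z0); t=0
        for cp,m,ig in obs:
            h=hullmask(cp,B); k=~ig
            t+=np.abs(h-m)[k].sum()/m.sum()
        return t
    x0=np.array(list(p0)+([1.] if free else [])); best=None
    for dy in(-.3,0,.3):
        x=x0.copy(); x[2]+=dy
        S=np.vstack([x]+[x+d for d in np.diag([.02,.02,.15,.1][:len(x)])])
        o=minimize(cost,x,method='Nelder-Mead',options=dict(initial_simplex=S,xatol=1e-4,fatol=1e-4,maxiter=300))
        if best is None or o.fun<best.fun: best=o
    return best.x,best.fun
E
python3 - <<'E'
from h import *
cs={n:camera_params(n) for n in("scene","top")}; im={}; D={}
for n in cs:
    im[n]=camera(n)
    for q in("crate","blanks","stop","jar","mallet","plane"): D[n,q]=finder.regions_of(n,q)
def pick(n,q,uv):
    best=[d for d in D[n,q] if (lambda e:e[0]<uv[0]<e[2] and e[1]<uv[1]<e[3])(d["extent"])]
    return best[0]["mask"] if best else None
K=np.ones((5,5),np.uint8)
for name,sp,tp,bs,bt in(("large",(240,160),(230,345),(235,95),(200,360)),("mid",(313,195),(205,235),(313,150),(200,235)),("small",(377,215),(195,165),(377,183),(185,160))):
    obs=[]
    for n,p,b in(("scene",sp,bs),("top",tp,bt)):
        m=pick(n,"crate",p); g=pick(n,"blanks",b)
        if m is None: print(name,n,"none"); continue
        g=np.zeros_like(m) if g is None else cv2.dilate(g.astype(np.uint8),K)>0
        if n=="top" and name!="large": g=g&False
        obs.append((cs[n],m,g))
    B=back(cs["scene"],(sp[0],sp[1]+ (45 if name!="small" else 25)),0)
    q,f=fit(obs,(.12,.09,.2),(B[0]-.03,B[1]+.04,0.1)); print(name,q.round(4),round(f,3))
    if name=="mid":
        q2,f2=fit(obs,(.12,.09,.2),q[:3],False); print("fixed",q2.round(4),f2); mid=q2
ms=[(cs[n],D[n,"stop"][0]["mask"],np.zeros((420,560),bool)) for n in cs]
s,f=fit(ms,(.17,.024,.07),(.45,-.2,0.03-0+1.57),False); print("stop",s.round(4),f)
for q,z in(("jar",.0375),("mallet",.05),("plane",.024)):
    for n in cs:
        M=D[n,q][0]["mask"]; print(q,n,back(cs[n],np.argwhere(M).mean(0)[::-1],z).round(3))
out=[]
for n,c in(("scene",(190,60,250,300)),("top",(130,90,290,180))):
    f=2; I=cv2.resize(im[n],None,fx=4,fy=4,interpolation=cv2.INTER_CUBIC)
    for p,d in((mid,(.12,.09,.2)),(s,(.17,.024,.07))):
        P=(proj(cs[n],box(p,d))*4+2).astype(int)
        for a,b in[(0,1),(1,2),(2,3),(3,0),(4,5),(5,6),(6,7),(7,4),(0,4),(1,5),(2,6),(3,7)]: cv2.line(I,tuple(map(int,P[a])),tuple(map(int,P[b])),(0,255,255),1)
    x,y,w,h=c; C=I[4*y:4*(y+h),4*x:4*(x+w)]; C=cv2.resize(C,(400*1 if n=="scene" else 400,int(400*h/w)),interpolation=cv2.INTER_AREA); out.append(C)
H=max(c.shape[0] for c in out); out=[cv2.copyMakeBorder(c,0,H-c.shape[0],0,0,cv2.BORDER_CONSTANT) for c in out]
cv2.imwrite("pics/fit.png",np.hstack(out)[:,:,::-1])
E
```

```text
large [ 0.3016  0.1691 -0.0283  1.3233] 0.168
mid [0.5051 0.1968 0.1339 0.9921] 0.07
fixed [0.505  0.197  0.1423] 0.0762712698482582
small [0.6537 0.2428 0.675  0.6822] 0.088
stop [ 0.5592 -0.1506  3.1089] 0.07860631066847312
jar scene [0.742 0.03  0.037]
jar top [0.743 0.03  0.037]
mallet scene [ 0.755 -0.185  0.05 ]
mallet top [ 0.749 -0.18   0.05 ]
plane scene [0.774 0.125 0.024]
plane top [0.765 0.129 0.024]
```

View pics/fit.png

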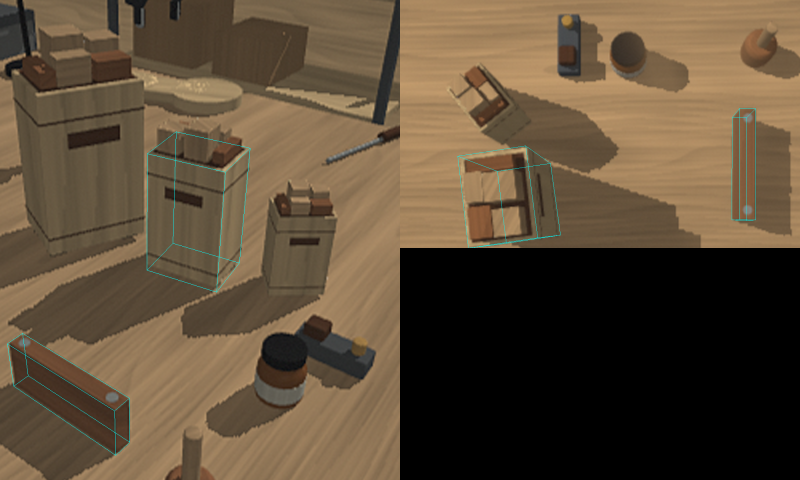

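The middle crate (scale 0.99, scene 313,190) has the stated size and is the one meant. The large one has scale about 1.3 and the small one about 0.68, so both are look-alikes. The overlays agree with the crate edges and the board. Next I check the large crate's footprint, which the arm must avoid.

```bash
python3 - <<'E'
from h import *
c=camera_params("scene");t=camera_params("top")
for uv in((222,217),(280,206),(206,208)): print(back(c,uv,0).round(3))
for uv in((278,335),(212,291)): print(back(t,uv,0).round(3))
for z in(.25,.265,.28): print(z,[back(t,uv,z).round(3)[:2] for uv in((276,342),(182,303))], back(c,(279,107),z).round(3))
print([a for a in dir(r) if a[0]!='_'], r.tcp_to_tips)
E
```

```text
[0.297 0.091 0.   ]
[0.384 0.227 0.   ]
[0.231 0.097 0.   ]
[0.287 0.071 0.   ]
[0.383 0.22  0.   ]
0.25 [array([0.326, 0.058]), array([0.388, 0.211])] [0.332 0.29  0.25 ]
0.265 [array([0.33 , 0.057]), array([0.389, 0.206])] [0.36  0.254 0.265]
0.28 [array([0.333, 0.056]), array([0.391, 0.202])] [0.388 0.218 0.28 ]
['PlanningError', 'close_job', 'tcp_to_tips'] 0.1734
```

Call:
play_rows(
  increments=[
    [0, 0.04, -0.01, 0.02, 0, 0, -0.12],
    [0, 0.08, -0.02, 0.04, 0, 0, -0.24],
    [0, 0.12, -0.03, 0.06, 0, 0, -0.36],
    [0, 0.16, -0.04, 0.08, 0, 0, -0.48],
    [0, 0.2, -0.05, 0.08, 0, 0, -0.6],
    [0, 0.24, -0.07, 0.08, 0, 0, -0.72],
    [0, 0.28, -0.09, 0.08, 0, 0, -0.84],
    [0, 0.32, -0.11, 0.08, 0, 0, -0.96],
    [0, 0.35, -0.12, 0.08, 0, 0, -1.08],
    [0, 0.36, -0.13, 0.08, 0, 0, -1.2],
    [0, 0.36, -0.13, 0.08, 0, 0, -1.3],
    [0, 0.36, -0.13, 0.08, 0, 0, -1.3],
  ],
)

```text
clock: 2.4
position: [0.5038, 0.4516, 0.4842]
ee_rot: [-3.141, 0.0, 1.596]
ft_force: [0.2, 0.5, -0.3]
width: 0.0854
grip_force: 0.0
```

Call:
play_rows(
  increments=[
    [0, 0, 0, 0, -0.12, 0, 0],
    [0, 0, 0, 0, -0.24, 0, 0],
    [0, 0, 0, 0, -0.36, 0, 0],
    [0, 0, 0, 0, -0.48, 0, 0],
    [0, 0, 0, 0, -0.6, 0, 0],
    [0, 0, 0, 0, -0.6, 0, 0],
  ],
)

```text
clock: 2.9
position: [0.5005, 0.4548, 0.4827]
ee_rot: [-3.114, 0.606, 1.618]
ft_force: [0.1, -0.6, 0.0]
width: 0.0855
grip_force: 0.0
```

```bash
python3 - <<'E'
from h import *
s=state();print(s["position"],s["ee_rot"],s["joint_positions"].round(2))
R0=R.from_euler('xyz',s["ee_rot"])
a=.142; th=-.6
tgt=R.from_rotvec(np.array([np.cos(a),np.sin(a),0])*th)*R.from_euler('z',a+np.pi/2)*R.from_euler('x',np.pi)
print("turn",(tgt*R0.inv()).as_rotvec().round(3), "tooly",tgt.as_matrix()[:,1].round(3),"z",tgt.as_matrix()[:,2].round(3))
# tip mid target: 25 mm off face, tip z .06 ; crate face centre
n=np.array([-np.sin(a),np.cos(a),0]); cr=np.array([.505,.197,0]); z=tgt.as_matrix()[:,2]
for off,h in((.03,.1),(.03,.012)):
    tip=cr+n*(.045+off)+[0,0,h]; print(off,h,(tip-z*.1734).round(3), (tip-z*.1734-s["position"]).round(3))
im=camera("wrist"); cv2.imwrite("pics/w1.png",im[:,:,::-1])
E
```

```text
[0.50054289 0.45484633 0.48269396] [-3.1138967   0.60602815  1.61815168] [ 0.76  0.57  1.06 -0.46  1.92  0.65]
turn [ 0.008 -0.022  0.11 ] tooly [0.99  0.142 0.   ] z [ 0.08  -0.559 -0.825]
0.03 0.1 [0.481 0.368 0.243] [-0.02  -0.087 -0.24 ]
0.03 0.012 [0.481 0.368 0.155] [-0.02  -0.087 -0.328]
```

View pics/w1.png

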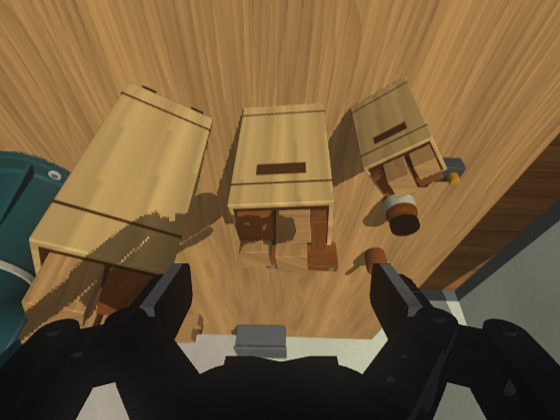

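Call:
play_rows(
  increments=[
    [0, 0, -0.005, -0.025, -0.02, -0.01, 0.02],
    [0, -0.005, -0.01, -0.055, -0.04, -0.02, 0.05],
    [0, -0.01, -0.02, -0.09, -0.06, -0.03, 0.08],
    [0, -0.015, -0.03, -0.125, -0.09, -0.036, 0.11],
    [0, -0.02, -0.04, -0.16, -0.09, -0.036, 0.11],
    [0, -0.022, -0.055, -0.195, -0.09, -0.036, 0.11],
    [0, -0.022, -0.065, -0.225, -0.09, -0.036, 0.11],
    [0, -0.022, -0.073, -0.25, -0.09, -0.036, 0.11],
    [0, -0.022, -0.073, -0.25, -0.09, -0.036, 0.11],
  ],
)

```text
clock: 3.7
position: [0.4778, 0.3776, 0.2304]
ee_rot: [3.139, 0.692, 1.704]
ft_force: [-0.5, -0.7, -0.1]
width: 0.0856
grip_force: 0.0
```

```bash
python3 - <<'E'
from h import *
s=state();print(s["clock"],s["position"],s["ee_rot"],s["joint_positions"].round(2))
M=R.from_euler('xyz',s["ee_rot"]).as_matrix(); print(M[:,1],M[:,2],"tip",s["position"]+M[:,2]*.1734)
a=camera("scene");b=camera("wrist"); b=cv2.resize(b,(400,300));a=cv2.resize(a,(400,300))
cv2.imwrite("pics/p2.png",np.hstack([a,b])[:,:,::-1])
E
```

```text
3.7 [0.47778129 0.37758087 0.23042754] [3.13856799 0.69185948 1.70352779] [ 0.73  0.71  1.5  -0.57  1.4   0.83]
[0.9909442  0.13425413 0.00232917] [ 0.08742796 -0.6319555  -0.77005753] tip [0.4929413  0.26799979 0.09689956]
```

View pics/p2.png

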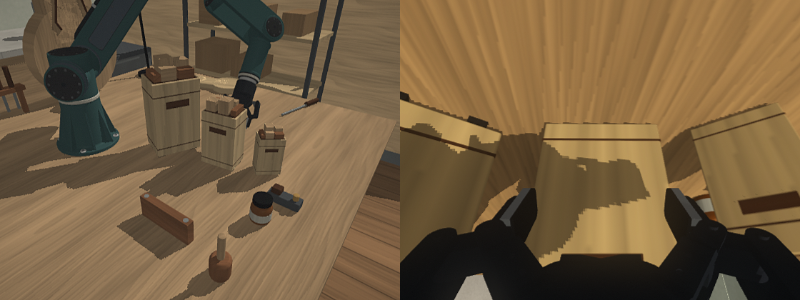

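Call:
play_rows(
  increments=[
    [0.35, 0, 0, -0.02, 0, 0, 0],
    [0.35, 0, 0, -0.04, 0, 0, 0],
    [0.35, 0, 0, -0.06, 0, 0, 0],
    [0.35, 0, 0, -0.075, 0, 0, 0],
    [0.35, 0, 0, -0.085, 0, 0, 0],
    [0.35, 0, 0, -0.085, 0, 0, 0],
    [0.35, 0, -0.003, -0.085, 0, 0, 0],
    [0.35, 0.001, -0.006, -0.085, 0, 0, 0],
  ],
)

```text
clock: 4.47
position: [0.4813, 0.3743, 0.1508]
ee_rot: [3.126, 0.692, 1.698]
ft_force: [0.4, -0.1, 0.1]
width: 0.0553
grip_force: 0.0
```

```bash
python3 - <<'E'
from h import *
s=state()
M=R.from_euler('xyz',s["ee_rot"]).as_matrix(); print(s["width"],s["ft_force"],M[:,2],"tip",s["position"]+M[:,2]*.1734)
a=camera("scene");b=camera("wrist"); b=cv2.resize(b,(400,300));a=cv2.resize(a[60:240,200:440],(400,300))
cv2.imwrite("pics/p3.png",np.hstack([a,b])[:,:,::-1])
E
```

```text
0.05534899885792374 [ 0.377472   -0.08652784  0.11937846] [ 0.09588152 -0.63056971 -0.77018736] tip [0.49789059 0.2649979  0.01729186]
```

View pics/p3.png

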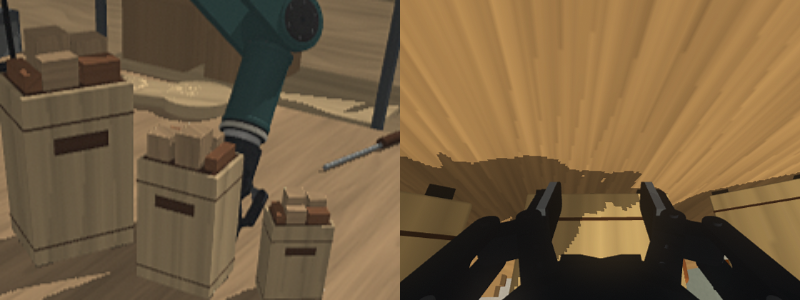

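Call:
play_rows(
  increments=[
    [0.35, 0, -0.002, -0.003, 0, 0, 0],
    [0.35, 0, -0.004, -0.004, 0, 0, 0],
    [0.35, 0.001, -0.007, -0.004, 0, 0, 0],
    [0.35, 0.001, -0.01, -0.004, 0, 0, 0],
    [0.35, 0.002, -0.013, -0.004, 0, 0, 0],
    [0.35, 0.002, -0.016, -0.004, 0, 0, 0],
    [0.35, 0.003, -0.019, -0.004, 0, 0, 0],
    [0.35, 0.003, -0.022, -0.004, 0, 0, 0],
    [0.35, 0.004, -0.025, -0.004, 0, 0, 0],
    [0.35, 0.004, -0.028, -0.004, 0, 0, 0],
  ],
)

```text
clock: 5.4
position: [0.4852, 0.347, 0.146]
ee_rot: [3.126, 0.689, 1.697]
ft_force: [-1.9, 7.2, 1.4]
width: 0.056
grip_force: 3.6
```

```bash
cat > look.py <<'E'
from h import *
import sys
s=state(); M=R.from_euler('xyz',s["ee_rot"]).as_matrix()
print(s["clock"],"F",s["ft_force"].round(1),"tcp",s["position"].round(4),"tip",(s["position"]+M[:,2]*.1734).round(3),"yaw",np.arctan2(M[1,1],M[0,1]).round(3),"j",s["joint_positions"].round(2))
p0=[float(v) for v in sys.argv[1:4]]; K=np.ones((5,5),np.uint8); obs=[]
for n in("scene","top"):
    camera(n); cp=camera_params(n); uv=proj(cp,[p0[0],p0[1],.12])[0]
    d=[d for d in finder.regions_of(n,"crate") if d["extent"][0]<uv[0]<d["extent"][2] and d["extent"][1]<uv[1]<d["extent"][3]]
    if not d: print(n,"none"); continue
    m=d[0]["mask"]; g=np.zeros_like(m)
    if n=="scene":
        b=[b for b in finder.regions_of(n,"blanks") if (b["mask"]&m).sum()>50 or abs(np.mean(b["extent"][::2])-uv[0])<25]
        if b: g=cv2.dilate(b[0]["mask"].astype(np.uint8),K)>0
    obs.append((cp,m,g))
q,f=fit(obs,(.12,.09,.2),p0,False); print("crate",q.round(4),round(f,3))
sx,sy,sa=.5592,-.1506,-.033
d=R.from_euler('z',-sa).apply([q[0]-sx,q[1]-sy,0]); print("in stop",d[:2].round(4),"rot",round(q[2]-sa,3))
E
python3 look.py .507 .19 .14
```

```text
5.4 F [-1.9  7.2  1.4] tcp [0.4852 0.347  0.146 ] tip [0.502 0.238 0.012] yaw 0.136 j [ 0.69  0.8   1.57 -0.62  1.23  0.91]
crate [0.506  0.1915 0.139 ] 0.078
in stop [-0.0645  0.3401] rot 0.172
```

Call:
play_rows(
  increments=[
    [0.35, 0.002, -0.006, 0, 0, 0, -0.004],
    [0.35, 0.004, -0.013, 0, 0, 0, -0.008],
    [0.35, 0.006, -0.02, 0, 0, 0, -0.012],
    [0.35, 0.008, -0.027, 0, 0, 0, -0.016],
    [0.35, 0.01, -0.034, 0, 0, 0, -0.02],
    [0.35, 0.012, -0.041, 0, 0, 0, -0.024],
    [0.35, 0.014, -0.048, 0, 0, 0, -0.028],
    [0.35, 0.016, -0.055, 0, 0, 0, -0.032],
    [0.35, 0.018, -0.062, 0, 0, 0, -0.037],
    [0.35, 0.02, -0.069, 0, 0, 0, -0.042],
    [0.35, 0.022, -0.076, 0, 0, 0, -0.046],
    [0.35, 0.023, -0.08, 0, 0, 0, -0.048],
  ],
)

```text
clock: 6.65
position: [0.5082, 0.2659, 0.1457]
ee_rot: [3.127, 0.691, 1.649]
ft_force: [-1.5, 7.1, 0.6]
width: 0.0555
grip_force: 3.3
```

```bash
python3 look.py .522 .11 .09
```

```text
6.65 F [-1.5  7.1  0.6] tcp [0.5082 0.2659 0.1457] tip [0.519 0.156 0.012] yaw 0.088 j [ 0.56  0.78  1.65 -0.67  1.16  0.9 ]
crate [0.5215 0.1084 0.0842] 0.096
in stop [-0.0462  0.2576] rot 0.117
```

Call:
play_rows(
  increments=[
    [0.35, 0.002, -0.006, 0, 0, 0, -0.004],
    [0.35, 0.004, -0.013, 0, 0, 0, -0.008],
    [0.35, 0.006, -0.02, 0, 0, 0, -0.012],
    [0.35, 0.008, -0.027, 0, 0, 0, -0.016],
    [0.35, 0.01, -0.034, 0, 0, 0, -0.02],
    [0.35, 0.012, -0.041, 0, 0, 0, -0.024],
    [0.35, 0.014, -0.048, 0, 0, 0, -0.028],
    [0.35, 0.016, -0.055, 0, 0, 0, -0.032],
    [0.35, 0.018, -0.062, 0, 0, 0, -0.037],
    [0.35, 0.02, -0.069, 0, 0, 0, -0.042],
    [0.35, 0.022, -0.076, 0, 0, 0, -0.046],
    [0.35, 0.024, -0.084, 0, 0, 0, -0.05],
  ],
)

```text
clock: 7.9
position: [0.532, 0.1827, 0.1458]
ee_rot: [3.127, 0.691, 1.6]
ft_force: [-1.3, 6.2, 2.6]
width: 0.0554
grip_force: 3.5
```

Call:
play_rows(
  increments=[
    [0.35, 0.002, -0.006, 0, 0, 0, -0.004],
    [0.35, 0.004, -0.013, 0, 0, 0, -0.008],
    [0.35, 0.006, -0.02, 0, 0, 0, -0.012],
    [0.35, 0.008, -0.027, 0, 0, 0, -0.016],
    [0.35, 0.01, -0.034, 0, 0, 0, -0.02],
    [0.35, 0.012, -0.041, 0, 0, 0, -0.024],
    [0.35, 0.014, -0.048, 0, 0, 0, -0.028],
    [0.35, 0.016, -0.055, 0, 0, 0, -0.032],
    [0.35, 0.018, -0.062, 0, 0, 0, -0.037],
  ],
)

```text
clock: 8.65
position: [0.5498, 0.1205, 0.1457]
ee_rot: [3.128, 0.691, 1.563]
ft_force: [-1.0, 8.0, 2.7]
width: 0.0557
grip_force: 3.6
```

```bash
python3 look.py .55 -.037 .0
```

```text
8.65 F [-1.   8.   2.7] tcp [0.5498 0.1205 0.1457] tip [0.551 0.01  0.012] yaw 0.001 j [ 0.31  0.76  1.72 -0.78  1.05  0.85]
crate [ 5.498e-01 -3.830e-02 -5.000e-04] 0.161
in stop [-0.0131  0.1119] rot 0.032
```

Call:
play_rows(
  increments=[
    [0.35, 0.001, -0.005, 0, 0, 0, -0.004],
    [0.35, 0.003, -0.01, 0, 0, 0, -0.008],
    [0.35, 0.004, -0.015, 0, 0, 0, -0.012],
    [0.35, 0.005, -0.02, 0, 0, 0, -0.016],
    [0.35, 0.006, -0.025, 0, 0, 0, -0.02],
    [0.35, 0.008, -0.03, 0, 0, 0, -0.024],
    [0.35, 0.009, -0.035, 0, 0, 0, -0.028],
    [0.35, 0.01, -0.04, 0, 0, 0, -0.032],
    [0.35, 0.011, -0.044, 0, 0, 0, -0.034],
  ],
)

```text
clock: 9.65
position: [0.5609, 0.0766, 0.1456]
ee_rot: [3.127, 0.691, 1.529]
ft_force: [-1.1, 7.1, 3.1]
width: 0.0554
grip_force: 3.7
```

```bash
python3 look.py .56 -.082 -.033; python3 - <<'E'
from h import *
o=[]
for n,(x,y,w,h) in(("scene",(170,130,200,240)),("top",(280,100,160,192))):
    o.append(cv2.resize(camera(n)[y:y+h,x:x+w],(400,480),interpolation=cv2.INTER_CUBIC))
cv2.imwrite("pics/p4.png",np.hstack(o)[:,:,::-1])
E
```

```text
9.65 F [-1.1  7.1  3.1] tcp [0.5609 0.0766 0.1456] tip [ 0.559 -0.034  0.012] yaw -0.033 j [ 0.23  0.76  1.73 -0.8   1.03  0.83]
crate [ 0.5559 -0.0815 -0.0512] 0.292
in stop [-0.0055  0.069 ] rot -0.018
```

View pics/p4.png

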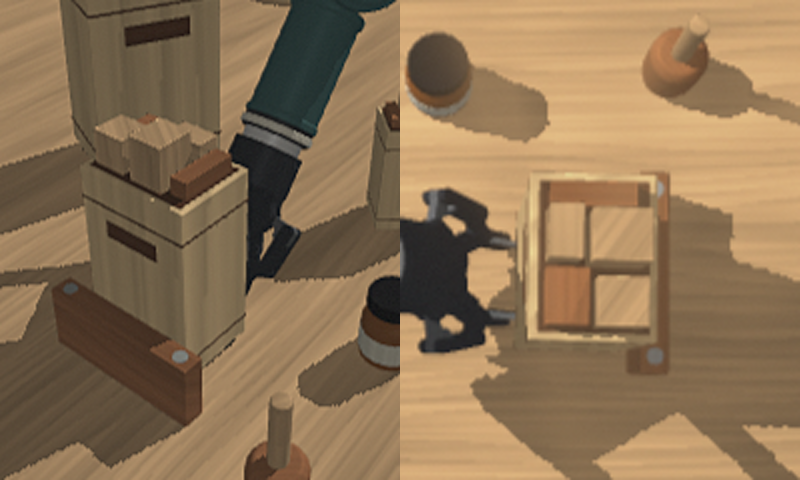

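The crate stands upright about 12 mm off the board and roughly centred on it (scene crate foot near 240,350 in the crop, board from 60,290 to 190,360). I'll push on slowly until the force rises.

Call:
play_rows(
  increments=[
    [0.35, 0, -0.002, 0, 0, 0, 0],
    [0.35, 0, -0.004, 0, 0, 0, 0],
    [0.35, 0, -0.006, 0, 0, 0, 0],
    [0.35, 0, -0.008, 0, 0, 0, 0],
    [0.35, 0, -0.009, 0, 0, 0, 0],
    [0.35, 0, -0.01, 0, 0, 0, 0],
  ],
)

```text
clock: 10.5
position: [0.561, 0.0666, 0.1457]
ee_rot: [3.127, 0.691, 1.529]
ft_force: [1.0, 7.3, 1.5]
width: 0.0557
grip_force: 3.4
```

Call:
play_rows(
  increments=[
    [0.35, 0, -0.001, 0, 0, 0, 0],
    [0.35, 0, -0.002, 0, 0, 0, 0],
  ],
)

```text
clock: 10.67
position: [0.561, 0.0647, 0.1456]
ee_rot: [3.127, 0.691, 1.529]
ft_force: [-0.8, 11.4, 3.1]
width: 0.0557
grip_force: 6.3
```

Force is rising: contact at about the predicted place (TCP y 0.063).

Call:
play_rows(
  increments=[
    [0.35, 0, -0.001, 0, 0, 0, 0],
    [0.35, 0, -0.001, 0, 0, 0, 0],
  ],
)

```text
clock: 10.83
position: [0.5611, 0.0644, 0.1458]
ee_rot: [3.126, 0.689, 1.528]
ft_force: [-0.2, 13.0, 3.6]
width: 0.0555
grip_force: 6.1
```

```bash
python3 look.py .56 -.093 -.033
```

```text
10.8333 F [-0.2 13.   3.6] tcp [0.5611 0.0644 0.1458] tip [ 0.559 -0.046  0.012] yaw -0.033 j [ 0.21  0.75  1.74 -0.82  1.02  0.82]
crate [ 0.556  -0.0923 -0.0363] 0.305
in stop [-0.0051  0.0582] rot -0.003
```

Call:
play_rows(
  increments=[
    [0.35, 0, 0.003, 0, 0, 0, 0],
    [0.35, 0, 0.01, 0, 0, 0, 0],
    [0.35, 0, 0.025, 0, 0, 0, 0],
    [0.35, 0, 0.045, 0.005, 0, 0, 0],
    [0.35, 0, 0.065, 0.02, 0, 0, 0],
    [0.35, 0, 0.085, 0.045, 0, 0, 0],
    [0.35, 0, 0.1, 0.07, 0, 0, 0],
    [0.35, 0, 0.11, 0.1, 0, 0, 0],
    [0.35, 0, 0.12, 0.13, 0, 0, 0],
    [0.35, 0, 0.12, 0.16, 0, 0, 0],
    [0.35, 0, 0.12, 0.19, 0, 0, 0],
    [0.35, 0, 0.12, 0.19, 0, 0, 0],
  ],
)

```text
clock: 12.08
position: [0.5621, 0.1846, 0.3416]
ee_rot: [3.117, 0.69, 1.524]
ft_force: [1.0, 0.4, -0.1]
width: 0.0556
grip_force: 0.0
```

```bash
python3 look.py .56 -.093 -.033; python3 - <<'E'
from h import *
o=[]
for n,(x,y,w,h) in(("scene",(170,130,200,240)),("top",(280,100,160,192))):
    o.append(cv2.resize(camera(n)[y:y+h,x:x+w],(400,480),interpolation=cv2.INTER_CUBIC))
cv2.imwrite("pics/p5.png",np.hstack(o)[:,:,::-1])
E
```

```text
12.0833 F [ 1.   0.4 -0.1] tcp [0.5621 0.1846 0.3416] tip [0.561 0.074 0.208] yaw -0.032 j [ 0.4   0.53  1.52 -0.63  1.44  0.64]
crate [ 0.5561 -0.0925 -0.0501] 0.254
in stop [-0.005  0.058] rot -0.017
```

View pics/p5.png

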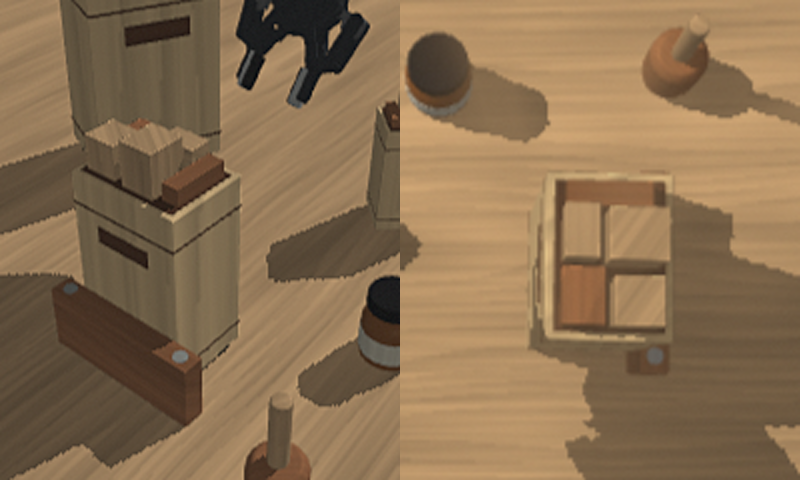

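The crate stands upright and flush against the board, with similar margins at both ends. The jar and mallet are where they were, and the gripper is clear.

```bash
python3 -c "
from workcell import r
print(r.close_job())"
```

```text
the job is handed in; nothing more can be done
None
```

I pushed the crate flat against the stop board and handed the job in at about 12 s. By my last measurement it sits 58 mm from the board's centre, about 5 mm off its middle and under 0.02 rad out of line. The gripper is clear of everything, but the hand-in returned no verdict.

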